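# Fit the head plate on the titration stand's guide pins and press it home

### The job

Take the white head plate with the black bar handle, line up both of its holes with the two guide pins of the titration stand (blue-striped end of the plate to the blue-striped end of the stand) and lower it onto the pins without dropping it. Then press it down, against the stiff blue seal ring, until it is fully home on both pin shoulders, and let go. Leave the jars and the beaker standing where they are.

Things in the scene. Friction and masses are not known exactly. Their poses are not given: they have to be found in the camera images.
- handle (a point): Centre of the black bar handle on the loose head plate. The bar is 74 mm long along y, 16 mm wide along x (grip across this) and 28 mm high: top 14 mm above this point, open space beneath. The plate's top face is 30 mm and its underside 40 mm below this point. +y is level, towards the plate's blue-striped end; z up.
- head: The white head plate, about 0.35 kg, 90 x 180 x 10 mm (x, y, z), lying flat on the bench at first. Origin at the centre of its underside; +y towards its blue-striped end, z up. The handle stands over its middle. Four grey plugs, 16 mm wide, rise 10 mm from its top at x = +-30, y = +-47 mm.
- seat (a point): Point on the fixed titration stand midway between its two pins, at the height of the pin shoulders (108 mm above the bench): the middle of the plate's underside comes here when fully home. Stand: grey base 170 x 250 mm, glass vessel, white deck 160 x 240 mm (x, y) 3 mm below this point. +y along the pin line to the blue-striped end, z up. The blue seal ring, 72 mm across, is centred here.
- seal_ring (a joint): How far the blue seal ring between the pins is pushed down, in m. At 0 its flat top stands 10 mm above the pin shoulders; at 0.010 it is level with them. Not a spring: it slides stiffly (about 9 N) and stays where left, so the plate by its own weight stops on it and must be pressed down (5 to 10 N extra).
- hole_wide (a point): Centre, at the underside of the head plate, of its wide round through hole (21 mm across), 65 mm from the plate's middle towards the blue-striped end (+y). Axes as for handle.
- hole_narrow (a point): Centre, at the underside of the head plate, of its narrow round through hole (15 mm across), 65 mm from the plate's middle on the end without a stripe (-y). Axes as for handle.
- pin_wide (a point): Tip of the wide steel guide pin (18 mm across), at the blue-striped end of the stand, 65 mm from the seat along +y. The tip is 47 mm above the pin's shoulder; the top 12 mm taper to 9 mm across.
- pin_narrow (a point): Tip of the narrow steel guide pin (12 mm across), 65 mm from the seat along -y; its tip is 47 mm above the pin's shoulder; the top 12 mm taper to 3 mm across.
- beaker: Glass beaker, 68 mm across, 85 mm high, bystander; origin at the centre of its underside.
- amber_jar: Amber glass jar with white cap, 60 mm across, 85 mm high, bystander; origin at the centre of its underside.
- desiccant_jar: Yellow jar with grey cap, 56 mm across, 100 mm high, bystander; origin at the centre of its underside.
There are look-alikes about, which are no part of the job. Of the things shaped like the head, the white one is meant.

How it is judged (in metres and radians):
On the way, in this order (a step that is already met when the one before it is completed fails the run):
1. the plate is threaded on both pins: each hole within 5 mm of its own pin's axis and its underside less than 32 mm above the pin shoulders (horizontal distance between hole_wide and pin_wide below 0.005 m and horizontal distance between hole_narrow and pin_narrow below 0.005 m and z of each of hole_wide, hole_narrow in the frame of seat below 0.032 m), for 0.1 s.
2. the plate is pressed home: both ends within 3 mm of the shoulders and the ring pushed down at least 7 mm (z of each of hole_wide, hole_narrow in the frame of seat below 0.003 m and value of joint seal_ring above 0.007 m), for 0.1 s.
At the end, for the whole second after the job is handed in: The head plate is at rest on the stand, released: each hole within 5 mm of its own pin's axis, both ends of the underside within 3 mm of the pin shoulders, plate level to 0.05 rad, and the seal ring pushed down at least 7 mm (all of step 2 and horizontal distance between hole_wide and pin_wide below 0.005 m and horizontal distance between hole_narrow and pin_narrow below 0.005 m and angle between handle's own z axis and vertical below 0.05 rad and linear speed of head below 0.02 m/s); the robot touches nothing.
It fails at once if the plate falls or is slammed onto the stand (faster than 0.4 m/s close above the seat) (horizontal distance between handle and seat below 0.03 m and z of handle in the frame of seat below 0.09 m and linear speed of head above 0.4 m/s).
It fails at once if a bystander is knocked over or pushed more than 40 mm (distance of any of beaker, amber_jar, desiccant_jar from where it was at the start of the episode above 0.04 m or angle between any of beaker, amber_jar, desiccant_jar's own z axis and vertical above 0.5 rad).
It also fails if it takes over 54 s, if anything falls off the work surface, if the arm or the gripper's body presses on something with over 40 N, if the wrist force passes 120 N, or if a joint passes its speed limit or range.

### The arm

A 6-joint arm with a two-finger parallel gripper is mounted at the origin on the work surface. World frame = base frame: x ahead of the robot, y to its left, z up, the work surface at z = 0. Lengths are in mm, angles in rad, forces in N, time in s.
With the tool pointing down it reaches from about 300 to 850 mm from the base axis. Payload 4.2 kg.
Tool frame: the origin (TCP) lies midway between the tips of the shut fingers; the grasp point (between the pads) lies 19 mm behind it (manip.grasp_offset is the distance from the TCP to the grasp point, in mm); z points along the fingers, y is the direction in which the jaws open and shut (so a half turn about z gives the same grasp; the last joint's range is limited). The gripper opens to 91 mm and grips with 3 to 60 N. Pads are 32 mm wide; open, the fingers measure 118 mm over their backs; the gripper's body (76 mm by 178 mm) begins 60 mm behind the grasp point.
Start: joints at [1.199, 0.32, 1.565, -0, 1.257, -0.02], TCP at [198.141, 539.799, 213.976] pointing down, gripper open.
Joint ranges: [-3.11, 3.11], [-0.84, 2.01], [0.21, 2.61], [-1.34, 4.49], [0.05, 2.63], [-2.56, 2.56]. Speed limits (rad/s): [2.57, 2.57, 3.14, 3.14, 3.14, 3.14].

### API

Orientations are given as a unit quaternion [x, y, z, w].
In Python, from workcell import manip gives the robot as it stands.
- The arm moves only by the shell command python3 -m inch 'ROWS'. ROWS is JSON, a list of rows, each an object with "offset": the shift along the tool's x, y, z in units of 50 mm (1.0 is 50 mm), a list of three; "turn": the turn, a rotation vector about the tool's x, y, z in rad, a list of three; "hand": the closure, from 0 (fully open) to 1 (shut). In form: [{"offset": [x, y, z], "turn": [wx, wy, wz], "hand": hand}, ...]. A call has 1 to 12 rows; each row is the pose to reach, as a shift and turn from the pose commanded when the call began, along the tool's axes at that moment; what a row does not reach only later rows make up. A row lasts 1/10 s, in which the tool goes at most 50 mm and 8.59 degrees, less where a joint would pass 70% of its speed; a pose out of reach is approached as far as the arm can. A call with a gripper value outside its range is refused whole. The fingers move at their own pace and stop on an object; the grip force is fixed at half the most. Time passes only in rows, so rows that repeat a pose let the fingers close. It gives the time, the measured TCP pose, the force and the opening at its end, in the units of the state.
- manip.get_state(): the state, without advancing time (a new reading comes with each control period).
- manip.read_camera(name): name is "scene" or "top" or "wrist"; returns a dict with "image" (420x560x3 uint8, red, green, blue), "fx", "fy", "cx", "cy" (pixels), "rvec" (rotation vector, rad) and "tvec" (3), from world to camera coordinates, as OpenCV has them. Camera axes: x right, y down, z forward; pixel columns grow to the right and rows downward; lengths in mm; the calibration is good to about 2 mm. A picture is of the moment at which its call begins. There is no depth.
- manip.job_done(): hands the job in, once; it reports no verdict.
The state is a dict: "time": time; "joint_pos": joint angles; "dq": joint speeds; "joint_torque": joint torques, N m; "tool_pos": TCP position; "tool_rot": TCP orientation; "force": force on the tool from outside, world axes, zero at the start; "wrist_torque": the same for the moment, N m; "opening": finger opening in mm.
Only numpy, scipy, OpenCV 4.12 (cv2) and the standard library are available. Lean on these libraries where they do the work, as an engineer would, in place of code of your own. Each camera call takes 0.05 s, during which the arm holds its last target. There are 200 camera calls.

## Working session

There is one attempt and no reset: what is moved stays moved. The work goes in short steps, Python scripts to look and compute and a shell command to move; the robot and the scene stay as the last step left them, time stands still between calls to the robot, and variables do not carry over. Pictures are saved under pics/ and viewed, about 8 in all and at most 12, crops included, and the job is handed in when it is done.

```bash
mkdir -p pics; ls
cat > h.py <<'E'
import numpy as np, cv2
from workcell import manip
from scipy.spatial.transform import Rotation as R
def shot(name, fn):
    c=manip.read_camera(name); cv2.imwrite('pics/'+fn+'.png', c['image'][:,:,::-1])
    np.savez('pics/'+fn+'.npz', **{k:np.asarray(v) for k,v in c.items()}); return c
def load(fn): return dict(np.load('pics/'+fn+'.npz'))
def ray(c,u,v):
    Rm=cv2.Rodrigues(np.asarray(c['rvec'],float))[0]; o=-Rm.T@np.asarray(c['tvec'],float).ravel()
    d=Rm.T@np.array([(u-c['cx'])/c['fx'],(v-c['cy'])/c['fy'],1.]); return o,d
def onz(c,u,v,z):
    o,d=ray(c,u,v); return (o+d*(z-o[2])/d[2])
def proj(c,p):
    return cv2.projectPoints(np.array([p],float),np.asarray(c['rvec'],float),np.asarray(c['tvec'],float),np.array([[c['fx'],0,c['cx']],[0,c['fy'],c['cy']],[0,0,1.]]),None)[0].ravel()
E
python3 - <<'E'
from h import *
a=shot('top','t0'); b=shot('scene','s0')
im=np.hstack([a['image'],b['image']]); 
cv2.imwrite('pics/both.png',cv2.resize(a['image'],(784,588),interpolation=cv2.INTER_CUBIC)[:,:,::-1])
for c in(a,b): print(ray(c,280,210),c['fx'],c['cx'],c['cy'])
print(manip.get_state())
E
```

```text
pics
(array([ 306.37620686,  -22.51078353, 1608.88158298]), array([ 0.15013484, -0.01367028, -0.98863386])) 491.1802246589052 275.27333425618923 212.7630190055208
(array([1417.13877482,  244.33050144, 1073.95769803]), array([-0.66284736, -0.18889829, -0.72464338])) 444.6421514077975 282.6274645727201 205.08289489083643
{'time': 0.1, 'joint_pos': array([ 1.19899441e+00,  3.20229984e-01,  1.56553625e+00, -3.01832695e-05,
        1.25739428e+00, -2.00165428e-02]), 'dq': array([-0.00082885, -0.00111513, -0.00516786,  0.00055732,  0.00138779,
       -0.0027636 ]), 'joint_torque': array([ 2.15459331e-03, -4.13331735e+01, -2.32509685e+01,  7.29623996e-02,
        4.20932751e-02, -4.70313410e-05]), 'tool_pos': array([197.98679591, 539.36787856, 213.21126283]), 'tool_rot': array([ 1.74982476e-01,  9.84571236e-01, -7.71731365e-04, -1.38520916e-04]), 'force': array([-0.18711496,  0.5714161 , -0.14507795]), 'wrist_torque': array([ 0.0125454 ,  0.03932615, -0.03485351]), 'opening': 91.56735128115876}
```

View pics/both.png

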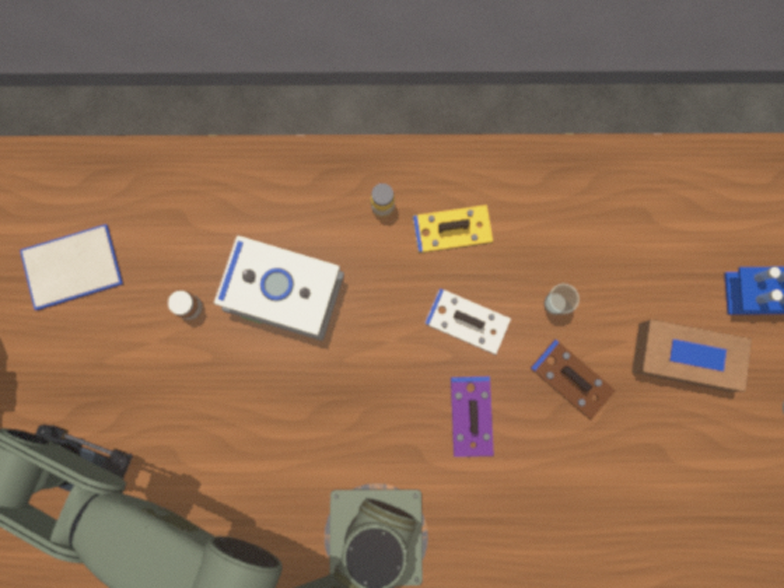

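View pics/s0.png

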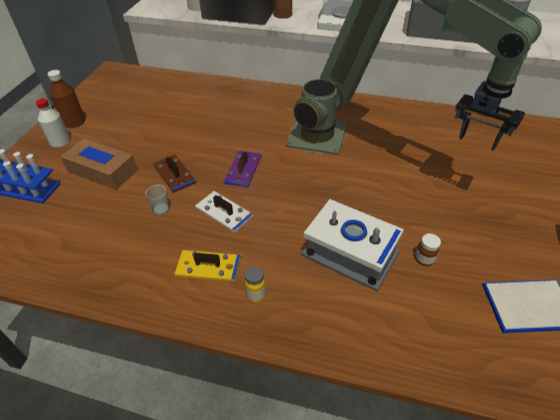

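Candidates shaped like the head, in the 784-px top view: white (468,321), yellow (454,228), brown (572,379) and purple (472,417). The notepad at (72,267) is also white but has no handle. I choose the white plate at (468,321), which is (334,229) at native scale. Its stripe is at the left (+y) end, and so is the stand's.

```bash
cat > m.py <<'E'
from h import *
def rect(c,roi,z,blue=True):
    u0,v0,u1,v1=roi; hsv=cv2.cvtColor(c['image'],cv2.COLOR_RGB2HSV)
    m=((hsv[...,1]<60)&(hsv[...,2]>140))
    b=(hsv[...,0]>105)&(hsv[...,0]<130)&(hsv[...,1]>100)
    M=np.zeros(m.shape,np.uint8); M[v0:v1,u0:u1]=(m|b)[v0:v1,u0:u1]*255
    M=cv2.morphologyEx(M,cv2.MORPH_CLOSE,np.ones((5,5)))
    k=max(cv2.findContours(M,cv2.RETR_EXTERNAL,cv2.CHAIN_APPROX_NONE)[0],key=cv2.contourArea).reshape(-1,2)
    P=np.array([onz(c,u,v,z)[:2] for u,v in k]).astype(np.float32)
    r=cv2.minAreaRect(P); bx=cv2.boxPoints(r)
    e=[bx[1]-bx[0],bx[2]-bx[1]]; L=max(e,key=np.linalg.norm); a=np.degrees(np.arctan2(L[1],L[0]))%180
    print('centre',np.round(r[0],1),'size',np.round(r[1],1),'long-axis deg',round(a,2)); return r,a
E
python3 - <<'E'
from m import *
c=load('t0')
rect(c,(300,203,370,256),10)
rect(c,(150,165,248,245),105)
im=c['image'][150:260,140:380]
cv2.imwrite('pics/crop0.png',cv2.resize(im,None,fx=3.3,fy=3.3,interpolation=cv2.INTER_CUBIC)[:,:,::-1])
E
```

```text
centre [ 485.9 -219.3] size [182.   93.2] long-axis deg 65.87
centre [554.8 209.1] size [250.7 166.2] long-axis deg 72.81
```

View pics/crop0.png

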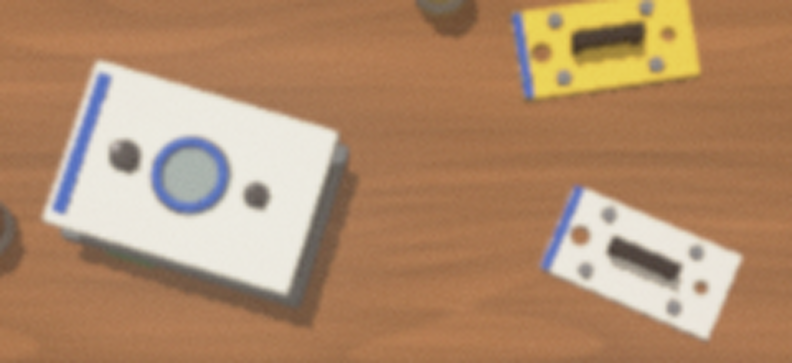

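The crop confirms it: the white plate has the black bar, its stripe is at the left end, the wide hole is near the stripe and the narrow one is at the other end. Next is a close wrist view of the stand, then one of the plate.

```bash
cat >> h.py <<'E'
def go(pos,yaw):  # yaw deg = world direction of tool y, tool down; prints offset/turn
    s=manip.get_state(); T=R.from_quat(s['tool_rot']); a=np.radians(yaw)
    y=np.array([np.cos(a),np.sin(a),0]); z=np.array([0,0,-1.]); x=np.cross(y,z)
    G=R.from_matrix(np.c_[x,y,z])
    print('t',round(s['time'],2),'tcp',np.round(s['tool_pos'],1),'F',np.round(s['force'],1),'op',round(s['opening'],1))
    print('offset',np.round(T.inv().apply(np.array(pos)-s['tool_pos'])/50,3),'turn',np.round((T.inv()*G).as_rotvec(),4))
E
python3 - <<'E'
from h import *
c=shot('wrist','w0'); s=manip.get_state(); T=R.from_quat(s['tool_rot'])
o,_=ray(c,280,210); _,d=ray(c,c['cx'],c['cy'])
print(T.inv().apply(o-s['tool_pos']),T.inv().apply(d),c['fx'])
go((480,185,330),20)
E
```

```text
[  67.61126594   -0.21363796 -169.72314645] [-2.45733099e-01 -2.65955888e-04  9.69337492e-01] 352.3554516816972
t 0.15 tcp [198.  539.4 213.3] F [ 0.1  0.2 -0.6] op 90.9
offset [-7.737 -4.714 -2.328] turn [-1.200e-03  5.000e-04  8.699e-01]
```

```bash
python3 -m inch '[{"offset":[0,0,-2.33],"turn":[0,0,0.2],"hand":0},{"offset":[0,0,-2.33],"turn":[0,0,0.3],"hand":0},{"offset":[-8.6,-3.3,-2.33],"turn":[0,0,0.87],"hand":0},{"offset":[-8.6,-3.3,-2.33],"turn":[0,0,0.87],"hand":0},{"offset":[-8.6,-3.3,-2.33],"turn":[0,0,0.87],"hand":0},{"offset":[-8.6,-3.3,-2.33],"turn":[0,0,0.87],"hand":0},{"offset":[-8.6,-3.3,-2.33],"turn":[0,0,0.87],"hand":0},{"offset":[-8.6,-3.3,-2.33],"turn":[0,0,0.87],"hand":0},{"offset":[-8.6,-3.3,-2.33],"turn":[0,0,0.87],"hand":0},{"offset":[-8.6,-3.3,-2.33],"turn":[0,0,0.87],"hand":0},{"offset":[-8.6,-3.3,-2.33],"turn":[0,0,0.87],"hand":0},{"offset":[-8.6,-3.3,-2.33],"turn":[0,0,0.87],"hand":0}]' && python3 -m inch '[{"offset":[0,0,0],"turn":[0,0,0],"hand":0},{"offset":[0,0,0],"turn":[0,0,0],"hand":0},{"offset":[0,0,0],"turn":[0,0,0],"hand":0}]'
python3 - <<'E'
from m import *
c=shot('wrist','w1')
go((486,-219,240),-24.1)
print(proj(c,(555,209,105)))
E
```

```text
time: 1.35
tool_pos: [548.1, 233.0, 329.5]
tool_rot: [0.576, 0.818, -0.001, 0.001]
force: [-1.0, 1.0, -0.1]
opening: 91.2
time: 1.65
tool_pos: [543.7, 238.0, 330.6]
tool_rot: [0.573, 0.82, 0.0, -0.0]
force: [0.3, 1.4, -0.3]
opening: 91.4
t 1.7 tcp [543.7 238.  330.7] F [-0.3 -0.8  0.4] op 91.7
offset [-8.186 -4.229  1.81 ] turn [-1.000e-04 -5.000e-04  7.719e-01]
[278.8396211  203.94220848]
```

View pics/w1.png

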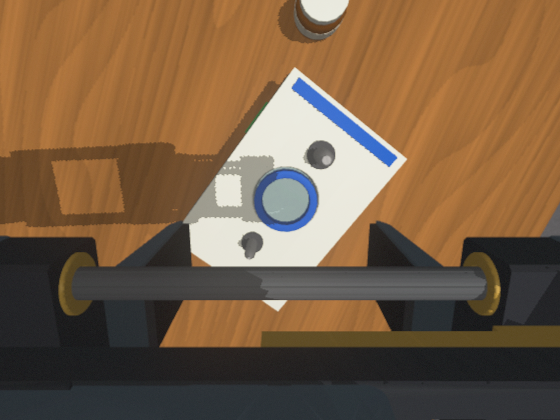

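Run:
```python
from h import *
for fn,rr,z in (('w1',(225,150,345,245),118),('t0',(180,185,220,220),118)):
    c=load(fn); hsv=cv2.cvtColor(c['image'],cv2.COLOR_RGB2HSV)
    b=((hsv[...,0]>100)&(hsv[...,0]<130)&(hsv[...,1]>110)&(hsv[...,2]>60)).astype(np.uint8)
    M=np.zeros_like(b); u0,v0,u1,v1=rr; M[v0:v1,u0:u1]=b[v0:v1,u0:u1]
    k=max(cv2.findContours(M,cv2.RETR_EXTERNAL,cv2.CHAIN_APPROX_NONE)[0],key=cv2.contourArea).reshape(-1,2)
    P=np.array([onz(c,u,v,z)[:2] for u,v in k],np.float32); e=cv2.fitEllipse(P)
    print(fn,'ring',np.round(e[0],1),np.round(e[1],1))
    S=b.copy(); S[v0:v1,u0:u1]=0
    lim=(280,60,420,180) if fn=='w1' else (140,160,185,220)
    N=np.zeros_like(b); N[lim[1]:lim[3],lim[0]:lim[2]]=S[lim[1]:lim[3],lim[0]:lim[2]]
    k=max(cv2.findContours(N,cv2.RETR_EXTERNAL,cv2.CHAIN_APPROX_NONE)[0],key=cv2.contourArea).reshape(-1,2)
    P=np.array([onz(c,u,v,105)[:2] for u,v in k],np.float32); r=cv2.minAreaRect(P)
    bx=cv2.boxPoints(r); E=[bx[1]-bx[0],bx[2]-bx[1]]; L=max(E,key=np.linalg.norm)
    print('stripe',np.round(r[0],1),np.round(r[1],1),'axis deg',(np.degrees(np.arctan2(L[1],L[0]))+90)%180)
c=load('w1'); g=cv2.cvtColor(c['image'],cv2.COLOR_RGB2GRAY); hsv=cv2.cvtColor(c['image'],cv2.COLOR_RGB2HSV)
for u0,v0,u1,v1 in ((300,135,342,175),(236,226,270,264)):
    M=np.zeros_like(g); M[v0:v1,u0:u1]=((g<150)&(hsv[...,1]<90))[v0:v1,u0:u1]*255
    k=max(cv2.findContours(M,0,1)[0],key=cv2.contourArea); e=cv2.minEnclosingCircle(k); print('pin',e,cv2.boundingRect(k))
for s,h,rad in((1,73,65),(-1,73,65)):
    for z in(108,155):
        p=np.array([554.8,209.1])+s*65*np.array([np.cos(np.radians(73)),np.sin(np.radians(73))]); print(s,z,proj(c,(*p,z)))
cv2.imwrite('pics/pins.png',cv2.resize(c['image'][120:290,190:360],(680,680),interpolation=cv2.INTER_CUBIC)[:,:,::-1])
```

```text
w1 ring [559.6 217.9] [68.7 69.5]
stripe [591.8 319.4] [ 13.3 139.4] axis deg 72.86009
t0 ring [556.9 211.8] [61.8 63.4]
stripe [590.5 316.4] [  6.9 131.6] axis deg 73.261406
pin ((320.13934326171875, 154.61476135253906), 14.608793258666992) (306, 141, 29, 28)
pin ((251.18807983398438, 244.74771118164062), 13.30554485321045) (240, 232, 23, 27)
1 108 [313.93242499 159.24506422]
1 155 [318.51154166 164.97154058]
-1 108 [245.62290444 246.8779824 ]
-1 155 [241.51829029 262.95084189]
```

View pics/pins.png

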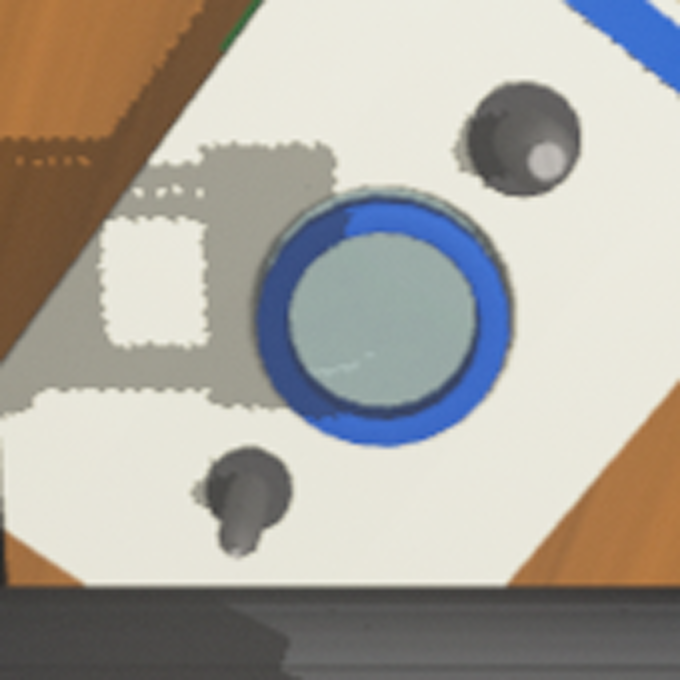

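In the crop, the wide pin tip is at image (327,160) with its shoulder at (321,154.8). The narrow tip is at (249.2,257) with its shoulder at (252,242.7). I'll cast these rays.

Run:
```python
from h import *
c=load('w1')
for n,a,b,z in(('tips',(327,160),(249.2,257),155),('shoulders',(321,154.8),(252,242.7),108)):
    A=onz(c,*a,z)[:2];B=onz(c,*b,z)[:2];d=A-B
    print(n,A,B,'mid',(A+B)/2,'len',np.hypot(*d),np.degrees(np.arctan2(d[1],d[0])))
```

```text
tips [579.81004696 278.65803402] [541.22838975 156.09468111] mid [560.51921836 217.37635757] len 128.49248908558127 72.52654513164936
shoulders [579.36110394 278.535704  ] [541.18050371 154.49897163] mid [560.27080383 216.51733782] len 129.78008017843953 72.89075097484461
```

```bash
python3 -c "
from h import *
go((470,-255,300),-24.1)"
```

```text
t 1.7 tcp [543.7 238.  330.7] F [-0.3 -0.8  0.4] op 91.7
offset [-8.751 -4.778  0.609] turn [-1.000e-04 -5.000e-04  7.719e-01]
```

```bash
python3 -m inch '[{"offset":[-8.75,-4.8,0.6],"turn":[0,0,0.77],"hand":0},{"offset":[-8.75,-4.8,0.6],"turn":[0,0,0.77],"hand":0},{"offset":[-8.75,-4.8,0.6],"turn":[0,0,0.77],"hand":0},{"offset":[-8.75,-4.8,0.6],"turn":[0,0,0.77],"hand":0},{"offset":[-8.75,-4.8,0.6],"turn":[0,0,0.77],"hand":0},{"offset":[-8.75,-4.8,0.6],"turn":[0,0,0.77],"hand":0},{"offset":[-8.75,-4.8,0.6],"turn":[0,0,0.77],"hand":0},{"offset":[-8.75,-4.8,0.6],"turn":[0,0,0.77],"hand":0},{"offset":[-8.75,-4.8,0.6],"turn":[0,0,0.77],"hand":0},{"offset":[-8.75,-4.8,0.6],"turn":[0,0,0.77],"hand":0},{"offset":[-8.75,-4.8,0.6],"turn":[0,0,0.77],"hand":0},{"offset":[-8.75,-4.8,0.6],"turn":[0,0,0.77],"hand":0}]' && python3 -m inch '[{"offset":[0,0,0],"turn":[0,0,0],"hand":0},{"offset":[0,0,0],"turn":[0,0,0],"hand":0},{"offset":[0,0,0],"turn":[0,0,0],"hand":0}]'
python3 - <<'E'
from m import *
c=shot('wrist','w2'); shot('top','t1')
print(proj(c,(486,-219,10)))
rect(c,(180,60,400,225),10)
E
```

```text
time: 2.9
tool_pos: [468.9, -256.0, 300.3]
tool_rot: [0.839, 0.543, 0.0, -0.0]
force: [-0.5, 0.5, -0.1]
opening: 91.3
time: 3.2
tool_pos: [469.5, -255.0, 300.7]
tool_rot: [0.839, 0.545, 0.0, 0.0]
force: [-0.5, -0.1, 0.0]
opening: 91.1
[278.22443059 138.91751476]
centre [ 487.8 -216.4] size [179.2  90.4] long-axis deg 66.08
```

View pics/w2.png

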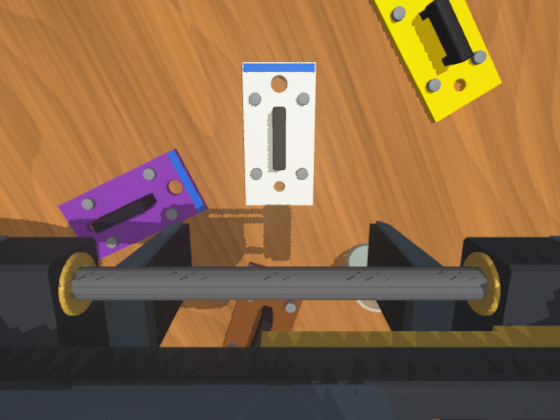

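```bash
python3 -c "
from h import *
go((487.3,-217.2,22),66.08-90)"
```

```text
t 3.3 tcp [ 469.3 -255.5  300.6] F [-0.6  0.9 -0.2] op 91.1
offset [0.845 0.015 5.572] turn [ 0.0003 -0.0002 -0.0018]
```

```bash
python3 -m inch '[{"offset":[0.84,0.01,0.7],"turn":[0,0,0],"hand":0},{"offset":[0.84,0.01,1.4],"turn":[0,0,0],"hand":0},{"offset":[0.84,0.01,2.1],"turn":[0,0,0],"hand":0},{"offset":[0.84,0.01,2.8],"turn":[0,0,0],"hand":0},{"offset":[0.84,0.01,3.5],"turn":[0,0,0],"hand":0},{"offset":[0.84,0.01,4.1],"turn":[0,0,0],"hand":0},{"offset":[0.84,0.01,4.6],"turn":[0,0,0],"hand":0},{"offset":[0.84,0.01,5.0],"turn":[0,0,0],"hand":0},{"offset":[0.84,0.01,5.3],"turn":[0,0,0],"hand":0},{"offset":[0.84,0.01,5.57],"turn":[0,0,0],"hand":0},{"offset":[0.84,0.01,5.57],"turn":[0,0,0],"hand":0},{"offset":[0.84,0.01,5.57],"turn":[0,0,0],"hand":0}]' && python3 -m inch '[{"offset":[0,0,0],"turn":[0,0,0],"hand":1},{"offset":[0,0,0],"turn":[0,0,0],"hand":1},{"offset":[0,0,0],"turn":[0,0,0],"hand":1},{"offset":[0,0,0],"turn":[0,0,0],"hand":1},{"offset":[0,0,0],"turn":[0,0,0],"hand":1},{"offset":[0,0,0],"turn":[0,0,0],"hand":1},{"offset":[0,0,0],"turn":[0,0,0],"hand":1},{"offset":[0,0,0],"turn":[0,0,0],"hand":1},{"offset":[0,0,0],"turn":[0,0,0],"hand":1},{"offset":[0,0,0],"turn":[0,0,0],"hand":1},{"offset":[0,0,0],"turn":[0,0,0],"hand":1},{"offset":[0,0,0],"turn":[0,0,0],"hand":1}]'
```

```text
time: 4.5
tool_pos: [487.0, -218.1, 22.1]
tool_rot: [0.839, 0.544, 0.0, 0.0]
force: [0.0, -0.3, 0.3]
opening: 91.4
time: 5.7
tool_pos: [486.4, -218.2, 21.9]
tool_rot: [0.839, 0.544, -0.0, -0.0]
force: [-0.9, 1.0, 0.4]
opening: 15.8
```

Gripped at 15.8 mm, so the jaws are on the 16 mm bar. Lifting.

```bash
python3 -m inch '[{"offset":[0,0,-0.3],"turn":[0,0,0],"hand":1},{"offset":[0,0,-0.8],"turn":[0,0,0],"hand":1},{"offset":[0,0,-1.4],"turn":[0,0,0],"hand":1},{"offset":[0,0,-2.0],"turn":[0,0,0],"hand":1},{"offset":[0,0,-2.7],"turn":[0,0,0],"hand":1},{"offset":[0,0,-3.4],"turn":[0,0,0],"hand":1},{"offset":[0,0,-4.0],"turn":[0,0,0],"hand":1},{"offset":[0,0,-4.0],"turn":[0,0,0],"hand":1},{"offset":[0,0,-4.0],"turn":[0,0,0],"hand":1}]'
python3 - <<'E'
from m import *
c=shot('wrist','w3'); s=manip.get_state(); T=R.from_quat(s['tool_rot']); p=s['tool_pos']
print(p,s['force'],s['opening'],T.apply([0,1,0]))
cv2.imwrite('pics/w3v.png',cv2.resize(c['image'][60:,100:460],None,fx=1.6,fy=1.6)[:,:,::-1])
go((560,217.2,260),72.8-90)
E
```

```text
time: 6.6
tool_pos: [486.1, -218.1, 221.1]
tool_rot: [0.839, 0.544, -0.0, -0.0]
force: [-0.4, 0.2, -4.3]
opening: 15.5
[ 485.54035332 -217.82713128  220.0392017 ] [-0.71006738 -0.06069857 -3.06701093] 15.875110502337677 [ 0.91269795 -0.40861987 -0.00350128]
t 6.65 tcp [ 485.5 -217.8  220. ] F [-0.7 -0.1 -3.1] op 15.9
offset [ 8.55  -2.199 -0.791] turn [-0.0035 -0.0003 -0.1207]
```

View pics/w3v.png

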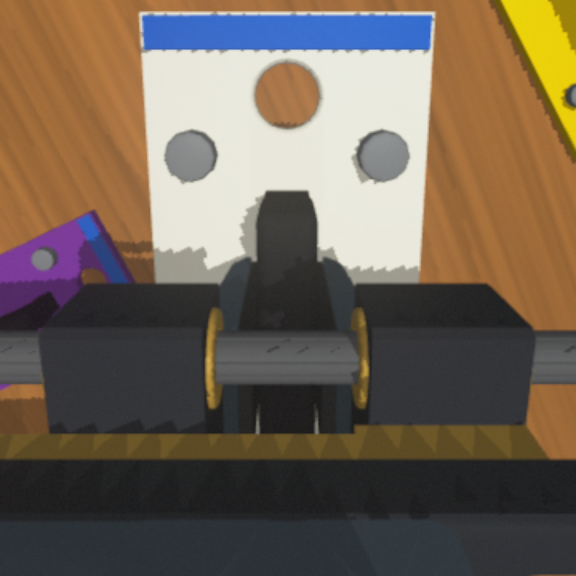

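```bash
cat >> m.py <<'E'
from h import *
def hole(c,roi,p,T):
    """wide hole + stripe direction of the held plate in tool axes (plate top 12 mm below the TCP)"""
    u0,v0,u1,v1=roi; hsv=cv2.cvtColor(c['image'],cv2.COLOR_RGB2HSV); z=p[2]-12
    w=((hsv[...,1]<60)&(hsv[...,2]>120)).astype(np.uint8)*255
    M=np.zeros_like(w); M[v0:v1,u0:u1]=255-w[v0:v1,u0:u1]
    k=max(cv2.findContours(M,0,1)[0],key=cv2.contourArea).reshape(-1,2)
    e=cv2.fitEllipse(np.array([onz(c,u,v,z)[:2] for u,v in k],np.float32))
    h=np.array([*e[0],z]); print('hole world',np.round(h,1),'dia',np.round(e[1],1),'tool',np.round(T.inv().apply(h-p),2))
    b=((hsv[...,0]>105)&(hsv[...,0]<130)&(hsv[...,1]>120)&(hsv[...,2]>80)).astype(np.uint8)
    b[110:]=0; b[:, :170]=0; b[:,390:]=0
    k=max(cv2.findContours(b,0,1)[0],key=cv2.contourArea).reshape(-1,2)
    r=cv2.minAreaRect(np.array([onz(c,u,v,z)[:2] for u,v in k],np.float32)); bx=cv2.boxPoints(r)
    L=max([bx[1]-bx[0],bx[2]-bx[1]],key=np.linalg.norm); a=(np.degrees(np.arctan2(L[1],L[0]))+90)%180
    print('stripe',r[0],r[1],'plate y axis deg',a)
    return h
E
python3 - <<'E'
from m import *
c=load('w3'); s=manip.get_state(); T=R.from_quat(s['tool_rot'])
hole(c,(255,92,305,146),s['tool_pos'],T); x=T.apply([1,0,0]); print('tool x deg',np.degrees(np.arctan2(x[1],x[0])))
E
```

```text
hole world [ 514.8 -157.6  208. ] dia [19.5 19.6] tool [66.92  2.1  12.  ]
stripe (522.5110473632812, -140.17916870117188) (9.759049415588379, 87.99980163574219) plate y axis deg 65.853905
tool x deg 65.88165252445727
```

```bash
python3 -m inch '[{"offset":[0.3,-0.1,-0.2],"turn":[0,0,-0.01],"hand":1},{"offset":[1.0,-0.3,-0.2],"turn":[0,0,-0.03],"hand":1},{"offset":[1.9,-0.5,-0.2],"turn":[0,0,-0.04],"hand":1},{"offset":[2.8,-0.7,-0.2],"turn":[0,0,-0.05],"hand":1},{"offset":[3.7,-0.95,-0.2],"turn":[0,0,-0.06],"hand":1},{"offset":[4.6,-1.2,-0.2],"turn":[0,0,-0.07],"hand":1},{"offset":[5.5,-1.4,-0.2],"turn":[0,0,-0.08],"hand":1},{"offset":[6.4,-1.65,-0.2],"turn":[0,0,-0.09],"hand":1},{"offset":[7.2,-1.85,-0.2],"turn":[0,0,-0.1],"hand":1},{"offset":[7.9,-2.05,-0.2],"turn":[0,0,-0.11],"hand":1},{"offset":[8.35,-2.15,-0.2],"turn":[0,0,-0.12],"hand":1},{"offset":[8.53,-2.22,-0.2],"turn":[0,0,-0.12],"hand":1}]' && python3 -m inch '[{"offset":[0,0,0.2],"turn":[0,0,0],"hand":1},{"offset":[0,0,0.4],"turn":[0,0,0],"hand":1},{"offset":[0,0,0.5],"turn":[0,0,0],"hand":1},{"offset":[0,0,0.6],"turn":[0,0,0],"hand":1},{"offset":[0,0,0.6],"turn":[0,0,0],"hand":1},{"offset":[0,0,0.6],"turn":[0,0,0],"hand":1},{"offset":[0,0,0.6],"turn":[0,0,0],"hand":1}]'
python3 - <<'E'
from m import *
c=shot('wrist','w4'); t=shot('top','t4'); sc=shot('scene','s4')
go((558.5,216.6,195),72.75-90)
A=cv2.resize(c['image'][60:250,180:380],(400,380),interpolation=cv2.INTER_CUBIC)
B=cv2.resize(sc['image'][170:270,300:405],(400,380),interpolation=cv2.INTER_CUBIC)
cv2.imwrite('pics/v4.png',np.hstack([A,B])[:,:,::-1])
E
```

```text
time: 7.85
tool_pos: [558.8, 219.1, 230.3]
tool_rot: [0.804, 0.594, -0.001, -0.001]
force: [-0.6, -1.0, -3.9]
opening: 15.6
time: 8.55
tool_pos: [559.9, 216.1, 202.5]
tool_rot: [0.805, 0.593, 0.001, 0.0]
force: [-0.0, -0.4, -2.8]
opening: 15.9
t 8.7 tcp [559.8 216.3 202.4] F [ 0.1  0.4 -2.6] op 15.8
offset [-0.002 -0.027  0.147] turn [ 0.0006 -0.0006  0.    ]
```

View pics/v4.png

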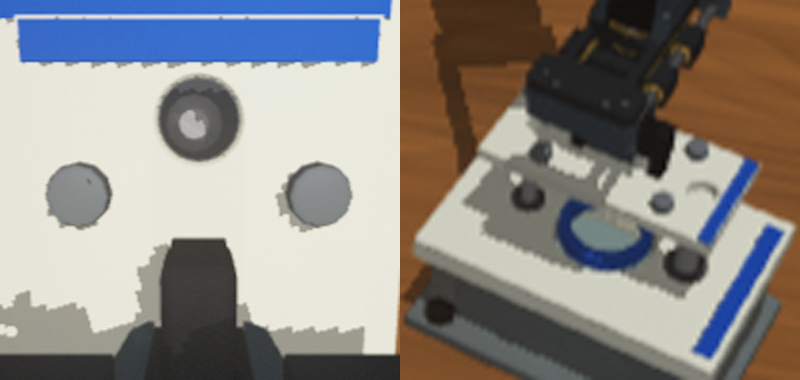

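The pin tip shows through the wide hole at crop (194,123), which is image (277,121.5). The hole centre is at about (280,119). Computing the mismatch.

```bash
cat > k.py <<'E'
from m import *
c=load('w4'); s=manip.get_state(); T=R.from_quat(s['tool_rot']); p=s['tool_pos']
h=hole(c,(252,92,310,146),p,T)
tip=onz(c,277,121.5,155); print('tip',tip,'tool',T.inv().apply(tip-p))
x=T.apply([1,0,0]); print('tool x deg',np.degrees(np.arctan2(x[1],x[0])))
# stand stripe & plate stripe edges in wrist picture
im=c['image']; print(c['cx'],c['cy'])
# narrow side, scene cam: ray check
E
python3 k.py
python3 - <<'E'
from m import *
c=load('s4')
cv2.imwrite('pics/v5.png',cv2.resize(c['image'][185:255,300:370],(560,560),interpolation=cv2.INTER_CUBIC)[:,:,::-1])
p=np.array([558.5,216.5]); d=np.array([np.cos(np.radians(72.8)),np.sin(np.radians(72.8))])
for n,q,z in(('narrow tip',p-65*d,155),('narrow sh',p-65*d,108),('hole n top',p-65*d,190),('hole w top',p+65*d,190),('wide sh',p+65*d,108)): print(n,proj(c,(*q,z)))
E
```

```text
hole world [581.1 279.5 190.4] dia [19.5 19.6] tool [66.63  1.61 12.04]
stripe (586.7182006835938, 297.58349609375) (9.716317176818848, 87.58248138427734) plate y axis deg 72.71013
tip [579.50815083 278.35811206 155.        ] tool [65.06783943  0.37981191 47.40006857]
tool x deg 72.75087137302837
278.97964919515914 204.78575535332877
narrow tip [334.16548125 209.97587835]
narrow sh [333.03392475 221.05958619]
hole n top [335.04807099 201.33082447]
hole w top [378.39974434 219.16454358]
wide sh [374.26849259 238.82503192]
```

View pics/v5.png

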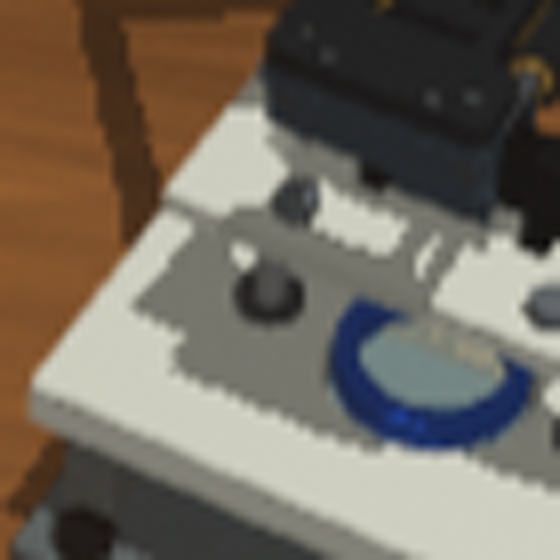

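```bash
python3 -m inch '[{"offset":[-0.03,-0.027,0.0],"turn":[0,0,0],"hand":1},{"offset":[-0.03,-0.027,0.1],"turn":[0,0,0],"hand":1},{"offset":[-0.03,-0.027,0.2],"turn":[0,0,0],"hand":1},{"offset":[-0.03,-0.027,0.3],"turn":[0,0,0],"hand":1},{"offset":[-0.03,-0.027,0.4],"turn":[0,0,0],"hand":1},{"offset":[-0.03,-0.027,0.45],"turn":[0,0,0],"hand":1},{"offset":[-0.03,-0.027,0.5],"turn":[0,0,0],"hand":1},{"offset":[-0.03,-0.027,0.55],"turn":[0,0,0],"hand":1},{"offset":[-0.03,-0.027,0.6],"turn":[0,0,0],"hand":1},{"offset":[-0.03,-0.027,0.65],"turn":[0,0,0],"hand":1},{"offset":[-0.03,-0.027,0.65],"turn":[0,0,0],"hand":1}]'
python3 - <<'E'
from m import *
c=shot('wrist','w6'); sc=shot('scene','s6')
go((558.5,216.6,130),72.75-90); print(manip.get_state()['wrist_torque'])
A=cv2.resize(c['image'][60:250,180:380],(400,380),interpolation=cv2.INTER_CUBIC)
B=cv2.resize(sc['image'][170:270,300:405],(400,380),interpolation=cv2.INTER_CUBIC)
cv2.imwrite('pics/v6.png',np.hstack([A,B])[:,:,::-1])
E
```

```text
time: 9.8
tool_pos: [557.7, 215.2, 169.1]
tool_rot: [0.805, 0.593, -0.0, -0.0]
force: [-0.7, 0.2, -3.3]
opening: 15.8
t 9.9 tcp [557.9 215.3 169.5] F [ 0.4 -0.3 -2.5] op 15.8
offset [0.029 0.003 0.789] turn [ 0.     -0.0001  0.    ]
[-0.11519948  0.05455047 -0.02362976]
```

View pics/v6.png

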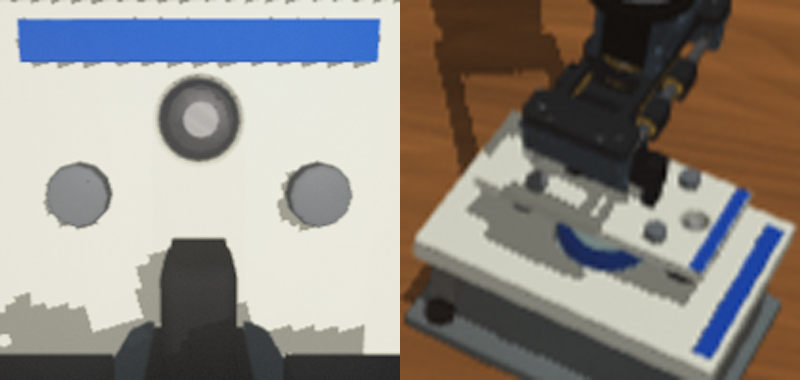

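The tip is centred in the hole at crop (200,118), and both pins are entering with no contact force. Continuing down slowly.

```bash
python3 -m inch '[{"offset":[0,0,0.04],"turn":[0,0,0],"hand":1},{"offset":[0,0,0.08],"turn":[0,0,0],"hand":1},{"offset":[0,0,0.12],"turn":[0,0,0],"hand":1},{"offset":[0,0,0.16],"turn":[0,0,0],"hand":1},{"offset":[0,0,0.2],"turn":[0,0,0],"hand":1},{"offset":[0,0,0.24],"turn":[0,0,0],"hand":1},{"offset":[0,0,0.28],"turn":[0,0,0],"hand":1},{"offset":[0,0,0.32],"turn":[0,0,0],"hand":1},{"offset":[0,0,0.36],"turn":[0,0,0],"hand":1},{"offset":[0,0,0.4],"turn":[0,0,0],"hand":1},{"offset":[0,0,0.4],"turn":[0,0,0],"hand":1},{"offset":[0,0,0.4],"turn":[0,0,0],"hand":1}]'
```

```text
time: 11.1
tool_pos: [557.9, 215.3, 149.4]
tool_rot: [0.805, 0.593, 0.0, -0.0]
force: [0.5, 0.0, -4.6]
opening: 15.8
```

Threaded freely. The ring should touch at TCP z of about 140, and home is about 130.

```bash
python3 -m inch '[{"offset":[0,0,0.04],"turn":[0,0,0],"hand":1},{"offset":[0,0,0.08],"turn":[0,0,0],"hand":1},{"offset":[0,0,0.12],"turn":[0,0,0],"hand":1},{"offset":[0,0,0.16],"turn":[0,0,0],"hand":1},{"offset":[0,0,0.2],"turn":[0,0,0],"hand":1},{"offset":[0,0,0.24],"turn":[0,0,0],"hand":1},{"offset":[0,0,0.26],"turn":[0,0,0],"hand":1},{"offset":[0,0,0.28],"turn":[0,0,0],"hand":1},{"offset":[0,0,0.28],"turn":[0,0,0],"hand":1}]'; python3 -m inch '[{"offset":[0,0,0.02],"turn":[0,0,0],"hand":1},{"offset":[0,0,0.04],"turn":[0,0,0],"hand":1},{"offset":[0,0,0.06],"turn":[0,0,0],"hand":1},{"offset":[0,0,0.06],"turn":[0,0,0],"hand":1}]'; python3 -m inch '[{"offset":[0,0,0.02],"turn":[0,0,0],"hand":1},{"offset":[0,0,0.03],"turn":[0,0,0],"hand":1},{"offset":[0,0,0.04],"turn":[0,0,0],"hand":1},{"offset":[0,0,0.04],"turn":[0,0,0],"hand":1}]'
```

```text
time: 12.0
tool_pos: [557.9, 215.3, 136.7]
tool_rot: [0.805, 0.593, 0.0, 0.0]
force: [-1.9, -1.1, 4.0]
opening: 16.2
time: 12.4
tool_pos: [557.9, 215.3, 133.5]
tool_rot: [0.805, 0.593, 0.0, 0.0]
force: [-2.5, -0.3, 5.3]
opening: 15.6
time: 12.8
tool_pos: [557.9, 215.3, 131.5]
tool_rot: [0.805, 0.593, 0.0, 0.0]
force: [-2.3, -0.6, 5.8]
opening: 15.7
```

```bash
python3 -m inch '[{"offset":[0,0,0.01],"turn":[0,0,0],"hand":1},{"offset":[0,0,0.02],"turn":[0,0,0],"hand":1},{"offset":[0,0,0.03],"turn":[0,0,0],"hand":1},{"offset":[0,0,0.03],"turn":[0,0,0],"hand":1}]'; python3 -m inch '[{"offset":[0,0,0.01],"turn":[0,0,0],"hand":1},{"offset":[0,0,0.02],"turn":[0,0,0],"hand":1},{"offset":[0,0,0.02],"turn":[0,0,0],"hand":1}]'
```

```text
time: 13.2
tool_pos: [557.9, 215.3, 130.1]
tool_rot: [0.805, 0.593, 0.0, 0.0]
force: [-2.5, -1.0, 6.4]
opening: 15.8
time: 13.5
tool_pos: [557.9, 215.3, 129.9]
tool_rot: [0.805, 0.593, 0.001, 0.0]
force: [-4.9, -1.3, 9.2]
opening: 16.0
```

```bash
python3 -m inch '[{"offset":[0,0,0.02],"turn":[0,0,0],"hand":1},{"offset":[0,0,0.03],"turn":[0,0,0],"hand":1},{"offset":[0,0,0.03],"turn":[0,0,0],"hand":1},{"offset":[0,0,0.03],"turn":[0,0,0],"hand":1}]'
```

```text
time: 13.9
tool_pos: [557.9, 215.3, 129.8]
tool_rot: [0.805, 0.593, 0.001, 0.0]
force: [-6.5, -1.9, 15.9]
opening: 16.0
```

Hard stop at z 129.8 with the force rising, so the plate is on the shoulders. I'll relax, release and rise.

```bash
python3 -m inch '[{"offset":[0,0,-0.04],"turn":[0,0,0],"hand":1},{"offset":[0,0,-0.04],"turn":[0,0,0],"hand":1},{"offset":[0,0,-0.04],"turn":[0,0,0],"hand":0},{"offset":[0,0,-0.04],"turn":[0,0,0],"hand":0},{"offset":[0,0,-0.04],"turn":[0,0,0],"hand":0},{"offset":[0,0,-0.04],"turn":[0,0,0],"hand":0},{"offset":[0,0,-0.04],"turn":[0,0,0],"hand":0},{"offset":[0,0,-0.04],"turn":[0,0,0],"hand":0},{"offset":[0,0,-0.04],"turn":[0,0,0],"hand":0},{"offset":[0,0,-0.04],"turn":[0,0,0],"hand":0}]' && python3 -m inch '[{"offset":[0,0,-0.3],"turn":[0,0,0],"hand":0},{"offset":[0,0,-0.8],"turn":[0,0,0],"hand":0},{"offset":[0,0,-1.5],"turn":[0,0,0],"hand":0},{"offset":[0,0,-2.2],"turn":[0,0,0],"hand":0},{"offset":[-1.2,0,-3],"turn":[0,0,0],"hand":0},{"offset":[-1.8,0,-3.5],"turn":[0,0,0],"hand":0},{"offset":[-1.8,0,-3.5],"turn":[0,0,0],"hand":0},{"offset":[-1.8,0,-3.5],"turn":[0,0,0],"hand":0}]'
python3 - <<'E'
from m import *
c=shot('wrist','w7'); sc=shot('scene','s7')
go((558.5,216.6,130),72.75-90)
A=cv2.resize(c['image'][40:240,170:390],(440,400),interpolation=cv2.INTER_CUBIC)
B=cv2.resize(sc['image'][180:290,300:400],(360,400),interpolation=cv2.INTER_CUBIC)
cv2.imwrite('pics/v7.png',np.hstack([A,B])[:,:,::-1])
E
```

```text
time: 14.9
tool_pos: [557.9, 215.3, 128.4]
tool_rot: [0.805, 0.593, 0.0, -0.0]
force: [0.5, 1.2, 0.2]
opening: 77.3
time: 15.7
tool_pos: [531.5, 128.5, 305.1]
tool_rot: [0.806, 0.592, 0.002, 0.001]
force: [0.8, -0.2, -0.6]
opening: 91.3
t 15.8 tcp [531.  129.8 302.4] F [-0.   0.6 -0.7] op 91.5
offset [1.82  0.015 3.448] turn [-0.0015 -0.0001 -0.    ]
```

View pics/v7.png

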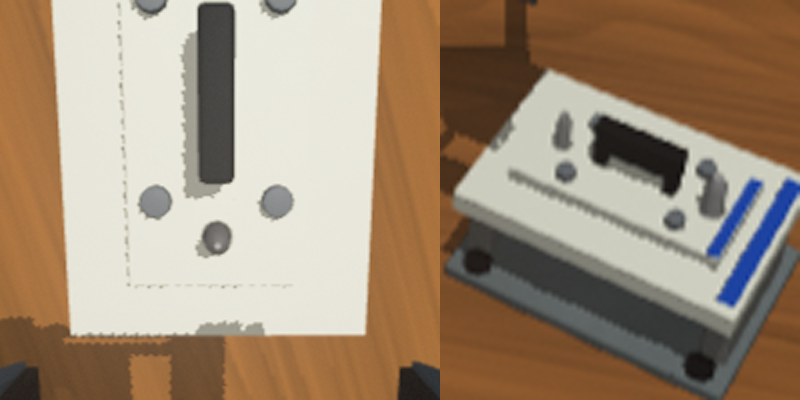

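Both pins stand up through their holes, at crop (217,238) and at right (563,132) and (713,195). The plate lies parallel to the deck, with an even shadow line along its edge. Handing in.

```bash
python3 -c "
from workcell import manip
print(manip.job_done())"
```

```text
the job is handed in; nothing more can be done
None
```

The white head plate is on the stand, pressed home and released. I handed the job in at about 15.8 s; it gave no verdict.

- **Placing:** I gripped the plate by its bar and centred the wide hole on its pin by looking through the hole with the wrist camera. Threading met no noticeable contact force.
- **Pressing:** The ring slid at about 9–10 N. The plate then stopped hard at TCP z of about 129.8 mm (130 expected), with the force rising to 16 N.
- **Last pictures:** After release, both pins stood through their holes, the stripes matched and the plate lay evenly on the deck. The gripper was clear and open.
- **Bystanders:** The arm stayed clear of the jars and the beaker throughout, but I did not re-measure their positions at the end.
- **Disagreements:** The top and wrist cameras differed by 3–6 mm on the stand and plate positions, and the wrist view showed a bias of about 2 mm. I set both aside by comparing hole and pin in the same wrist picture.

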